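Check a stirrer's straightness in the two-bushing gauge

TASK

Lift the rubber stopper off the gauge's upper bushing and stand it upright on the bare counter, clear of the gauge. Then take the steel stirrer with the black handle out of the rack and lower it straight down through the upper bushing and on through the lower one, until its tip shows below the lower bushing but hangs clear of the gauge's foot. Finish while still holding the stirrer there by its handle, upright and spanning both bushings, and leave the glass tubes, the funnel and the rubber sleeve where they are.

Things in the scene. Friction and masses are not known exactly. Their poses are not given: they have to be found in the camera images.
- gauge: Gauge, fixed: grey foot plate 10 mm thick, an aluminium post and two brackets, each with a brass bushing, one straight above the other. Origin on the counter, on the bushings' axis, z up; +y points to the post (24 x 16 mm, its axis 62 mm away). The foot reaches 80 mm to +y, 35 mm to -y, 40 mm to +x and -x. Nothing rises above 115 mm.
- upper_mouth (a point): Centre of the mouth of the gauge's upper bushing, 115 mm above the counter; axes as the gauge's. The bushing is 15 mm tall (underside at 100 mm), with a round bore of 11 mm whose top 6 mm flare out to 22 mm at the mouth (30 mm over the rim).
- lower_mouth (a point): Centre of the mouth of the gauge's lower bushing, straight below the upper mouth, 50 mm above the counter. Same shape as the upper bushing: 15 mm tall, underside at 35 mm, bore 11 mm, mouth flared to 22 mm. Under it are 25 mm of free air down to the foot plate (top at 10 mm).
- stopper_mid (a point): Centre of the loose black rubber stopper, half-way up; it starts standing on the upper bushing's rim and covers its mouth. Round, 36 mm tall, 30 mm across at the bottom and 28 mm at the top, about 28 g; z is its axis.
- stirrer_handle (a point): Centre of the stirrer's round black handle (18 mm across, 46 mm tall), half-way up; z points up along the stirrer. Below it are a steel collar 26 mm across, 4 mm thick (underside 27 mm below this point) and a round steel shaft 8 mm across, 130 mm long. About 75 g. It starts hanging upright by its collar in one of the rack's three holes.
- stirrer_tip (a point): Lower end of the stirrer's shaft, 157 mm below the handle's centre on the same axis; the last 4 mm taper to 4.4 mm across.
- rack_top (a point): Centre of the top face of the white plastic rack, fixed to the counter, 145 mm above it. The top plate is 60 mm (x) by 172 mm (y) and 8 mm thick, with three 19 mm holes in a row along the frame's y, at -55, 0 and +55 mm; walls at both ends, open front and back, floor plate 4 mm.
- tube1_rim (a point): Top centre of a loose glass test tube (16 mm across, 120 mm long, rim 25 mm) that hangs by its rim in one hole of the rack, the rim's top 5 mm above the rack. Leave it there.
- tube2_rim (a point): Top centre of a second such tube in another hole. Leave it there.
- funnel_base (a point): Centre of the underside of a white plastic funnel that stands mouth down on the counter, 72 mm across, 85 mm tall. Leave it alone.
- sleeve_base (a point): Centre of the underside of a black rubber sleeve (a ring) on the counter, 44 mm across, 32 mm tall. Leave it alone.
Mind the look-alikes: they are no part of the job. What is shaped like the part that bears stopper_mid but blue is not meant. There is more than one size of the gauge; the job needs the smaller.

How it is judged:
By the outcome, as a careful person would: the job done as asked, in the order asked, and still so for the second after the job is handed in, while the arm keeps its last pose, push and grip.
It also fails if it takes over 64 s, if anything falls off the work surface, if the arm or the gripper's body presses on something with over 40 N, if the wrist force passes 120 N, or if a joint passes its speed limit or range.

ROBOT

A 7-joint arm with a two-finger parallel gripper is mounted at the origin on the work surface. World frame = base frame: x ahead of the robot, y to its left, z up, the work surface at z = 0. Lengths are in mm, angles in rad, forces in N, time in s.
With the tool pointing down it reaches from about 400 to 875 mm from the base axis. Payload 4.4 kg.
Tool frame: the origin (TCP) lies at the very end of the fingers, on their centre line; the grasp point (between the pads) lies 19 mm behind it; z points along the fingers, y is the line along which they close (so a half turn about z gives the same grasp; the last joint's range is limited). The gripper opens to 85 mm and grips with 20 to 120 N. Pads are 22 mm wide; open, the fingers measure 114 mm over their backs; the gripper's body (76 mm by 85 mm) begins 54 mm behind the grasp point. The pads swing forward as they close: fully open they stand 13 mm farther back than shut.
Start: joints at [1.164, 0.628, 0.038, 1.517, -0.027, 0.996, -0.02], TCP at [217.285, -612.622, 231.313] pointing down, gripper open.
Joint ranges: [-3.06, 3.06], [-0.37, 2.12], [-1.25, 1.32], [0.18, 2.47], [-1.1, 4.24], [0.23, 1.98], [-2.94, 2.94]. Speed limits (rad/s): [2.57, 2.57, 3.14, 3.14, 3.14, 3.14, 3.14].

INTERFACE

Orientations are given as [roll, pitch, yaw] about the fixed x, y, z axes, in that order (R = Rz(yaw) Ry(pitch) Rx(roll)).
In Python, from cell import sensors, get_image, camera_params, order gives the robot as it stands.
- The arm moves only by the shell command python3 -m inch 'ROWS' [OPENING]. ROWS is JSON, a list that holds one entry, the list of rows, each a list of 4 numbers: the shift along the tool's x, y, z in cm, then the turn about the tool's z in degrees. A call has 1 to 8 rows; each row is the pose to reach, as a shift and turn from the pose commanded when the call began, along the tool's axes at that moment; what a row does not reach only later rows make up. A row lasts 1/12 s, in which the tool goes at most 41.7 mm and 7.16 degrees, less where a joint would pass 70% of its speed; a pose out of reach is approached as far as the arm can. A call with a gripper value outside its range is refused whole. OPENING is the finger opening in cm, from 0 to 8.54, set as the call begins (- or left out, the last holds). The fingers move at their own pace and stop on an object; the grip force is fixed at half the most. Time passes only in rows, so rows that repeat a pose let the fingers close. It gives the time, the measured TCP pose, the force, the opening and the grip force at its end, in the units of the state.
- sensors.read_state(): the state, without advancing time (a new reading comes with each control period).
- get_image(name): name is "scene" or "top" or "wrist"; returns the picture (420x560x3 uint8, blue, green, red); there is no depth.
- camera_params(name): a dict with "mtx" (3x3 intrinsics, pixels), "rvec" (rotation vector, rad) and "tvec" (3), from world to camera coordinates, as OpenCV has them. Camera axes: x right, y down, z forward; pixel columns grow to the right and rows downward; lengths in mm; the calibration is good to about 2 mm. A picture is of the moment at which its call begins: read the wrist's pose just before it. camera_params takes no time and is no camera call; for the wrist camera it gives the pose at the moment of the call.
- order.finish_job(): hands the job in; it is judged then, once.
The state is a dict: "clock": time; "qpos": joint angles; "qd": joint speeds; "tau": joint torques, N m; "eef_pos": TCP position; "tool_rot": TCP orientation; "force": force on the tool from outside, world axes, zero at the start; "torque": the same for the moment, N m; "width": finger opening in mm; "gripper_force": force on a finger pad.
Only numpy, scipy, OpenCV 4.12 (cv2) and the standard library are available. Lean on these libraries where they do the work, as an engineer would, in place of code of your own. Each camera call takes 0.05 s, during which the arm holds its last target. There are 200 camera calls.

## Working session

There is one attempt and no reset: what is moved stays moved. The work goes in short steps, Python scripts to look and compute and a shell command to move; the robot and the scene stay as the last step left them, time stands still between calls to the robot, and variables do not carry over. Pictures are saved under pics/ and viewed, at most 10 in all, crops included, and the job is handed in when it is done.

```bash
mkdir -p pics; ls
python3 - <<'E'
from cell import sensors,get_image,camera_params
import cv2,numpy as np
print(sensors.read_state())
a=get_image("scene");b=get_image("top")
cv2.imwrite("pics/scene.png",a);cv2.imwrite("pics/top.png",b)
for n in("scene","top","wrist"):
  p=camera_params(n);R=cv2.Rodrigues(np.array(p["rvec"],float))[0];print(n,p["mtx"],-R.T@np.array(p["tvec"]).ravel(),R.round(3))
E
```

```text
pics
{'clock': 0.0, 'qpos': array([ 1.16422299,  0.62933786,  0.03844565,  1.51835978, -0.02702844,
        0.99632774, -0.01998105]), 'qd': array([-0.00061227, -0.00078703,  0.00091007,  0.00033586,  0.00090413,
       -0.0005701 ,  0.00054012]), 'tau': array([-6.95745930e-04, -5.63395393e+01,  1.22630272e+00, -1.93442899e+01,
        1.11056969e-02,  1.06009954e-02, -1.29961961e-05]), 'eef_pos': array([ 217.06291502, -612.01687465,  230.3971564 ]), 'tool_rot': array([-3.13967774e+00,  3.20567099e-06,  3.40774001e-01]), 'force': array([0.32617138, 0.38656368, 0.16512689]), 'torque': array([-0.09922745,  0.01763973,  0.02395137]), 'gripper_force': 0.0, 'width': 85.40891326089101}
scene [[395.01011588   0.         275.84995979]
 [  0.         395.01011588 215.59922632]
 [  0.           0.           1.        ]] [1199.69872116 -209.44668722  664.7385885 ] [[ 0.428  0.904  0.017]
 [ 0.586 -0.263 -0.766]
 [-0.688  0.338 -0.642]]
top [[400.14322462   0.         286.1615138 ]
 [  0.         400.14322462 211.43155502]
 [  0.           0.           1.        ]] [559.27353005  60.31703923 882.98663543] [[ 0.02  -1.    -0.018]
 [-0.996 -0.018 -0.087]
 [ 0.087  0.02  -0.996]]
wrist [[322.81264414   0.         279.92167455]
 [  0.         322.81264414 207.42019695]
 [  0.           0.           1.        ]] [ 292.55231994 -585.26757407  373.32891881] [[ 0.334 -0.943 -0.002]
 [-0.895 -0.318  0.312]
 [-0.295 -0.102 -0.95 ]]
```

View pics/scene.png

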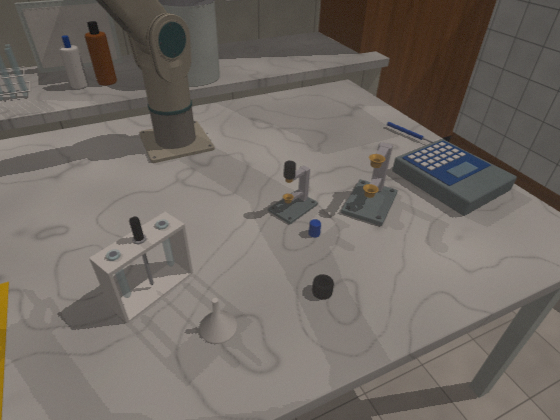

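View pics/top.png

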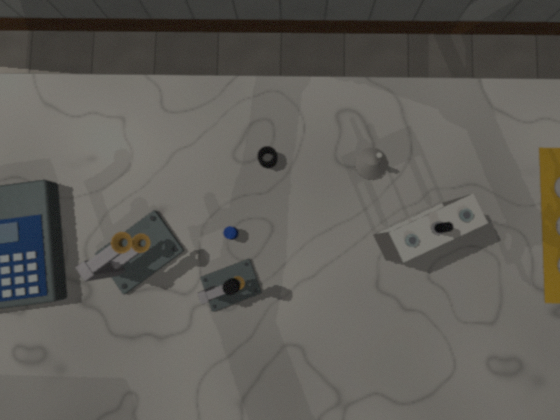

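The scene view shows the black stopper at about (290,170) on the smaller gauge and the stirrer's black handle at (137,229). In the top view they are at (232,287) and (443,228). The blue decoy is at (315,228) in the scene view. The larger gauge is at (375,180), the sleeve at (323,287) and the funnel at (218,318).

```bash
cat > h.py <<'E'
import cv2,numpy as np
from cell import sensors,get_image,camera_params
def P(p):
    R=cv2.Rodrigues(np.array(p["rvec"],float))[0];t=np.array(p["tvec"],float).ravel()
    return np.array(p["mtx"]),R,t
def ray(p,uv):
    K,R,t=P(p);d=R.T@np.linalg.inv(K)@np.array([uv[0],uv[1],1.]);return -R.T@t,d/np.linalg.norm(d)
def plane(p,uv,z):
    c,d=ray(p,uv);return c+d*(z-c[2])/d[2]
def tri(*obs):
    A=np.zeros((3,3));b=np.zeros(3)
    for p,uv in obs:
        c,d=ray(p,uv);M=np.eye(3)-np.outer(d,d);A+=M;b+=M@c
    x=np.linalg.solve(A,b)
    e=[np.linalg.norm(np.cross(x-ray(p,uv)[0],ray(p,uv)[1])) for p,uv in obs]
    return x.round(1),np.round(e,1)
def proj(p,X):
    return cv2.projectPoints(np.array(X,float).reshape(-1,3),np.array(p["rvec"],float),np.array(p["tvec"],float),np.array(p["mtx"]),None)[0].reshape(-1,2)
def dark(img,box,th=45,sat=None):
    x0,y0,x1,y1=box;c=img[y0:y1,x0:x1];m=(c.max(2)<th).astype(np.uint8)
    n,l,s,ce=cv2.connectedComponentsWithStats(m)
    return sorted([(int(s[i,4]),tuple(s[i,:4]+[x0,y0,0,0]),tuple((ce[i]+[x0,y0]).round(1))) for i in range(1,n) if s[i,4]>15],reverse=True)[:4]
E
python3 - <<'E'
from h import *
a=cv2.imread("pics/scene.png");b=cv2.imread("pics/top.png")
print(dark(a,(275,150,305,195)),dark(a,(120,205,160,255)));print(dark(b,(215,270,250,305),35),dark(b,(425,210,465,245),35))
s,t=camera_params("scene"),camera_params("top")
# brass of gauge
for i,bx in((a,(270,150,320,215)),(b,(200,260,270,310))):
  c=cv2.cvtColor(i,cv2.COLOR_BGR2HSV)[bx[1]:bx[3],bx[0]:bx[2]]
  m=(c[...,0]<28)&(c[...,0]>8)&(c[...,1]>110);ys,xs=np.nonzero(m);print(len(xs),xs.min()+bx[0],xs.max()+bx[0],ys.min()+bx[1],ys.max()+bx[1])
u=np.hstack([cv2.resize(a[130:270,80:330],None,fx=1.6,fy=1.6),]) 
v=np.hstack([cv2.resize(a[140:230,250:340],None,fx=4.4,fy=4.4,interpolation=2),cv2.resize(b[250:340,190:280],None,fx=4.4,fy=4.4,interpolation=2)])
cv2.imwrite("pics/crop.png",v)
E
```

```text
[] [(178, (np.int64(130), np.int64(218), np.int64(13), np.int64(23)), (np.float64(136.5), np.float64(229.1)))]
[(201, (np.int64(224), np.int64(279), np.int64(15), np.int64(17)), (np.float64(231.1), np.float64(286.5)))] [(128, (np.int64(435), np.int64(223), np.int64(17), np.int64(9)), (np.float64(443.1), np.float64(227.1)))]
75 283 292 180 202
60 235 244 277 288
```

View pics/crop.png

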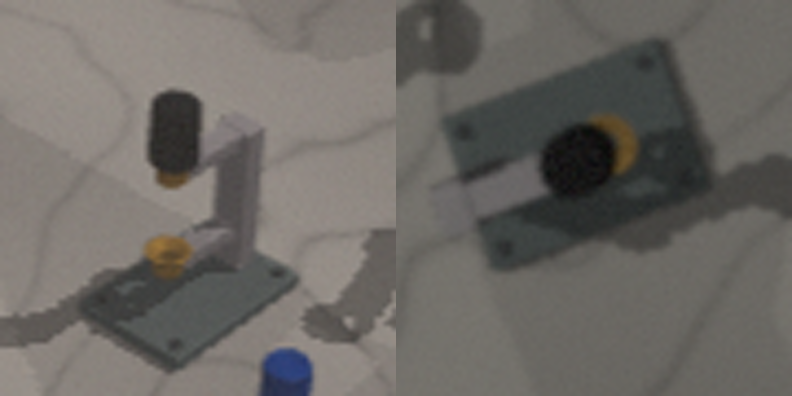

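The crop shows the stopper in the scene view at about (290,169.8), the lower brass ring at (288,196), and the post to the upper right. In the top view the lower ring is at about (237.5,283), and the post points left.

Run:
```python
from h import *
s,t=camera_params("scene"),camera_params("top")
print("stopper",tri((s,(290,169.8)),(t,(231.1,286.5))))
print("lower",tri((s,(288.2,196.4)),(t,(237.5,283.2))))
print("handle",tri((s,(136.5,229.1)),(t,(443.1,227.1))))
f=lambda x,y:plane(t,(190+(x-396)/4.4,250+y/4.4),10)
c=[f(443,120),f(667,40),f(712,185),f(495,270)]
print(np.round(c,1));d=(c[0]+c[3]-c[1]-c[2])/2;d2=(c[0]-c[3]+c[1]-c[2])/2;print("foot y dir",d,np.degrees(np.arctan2(d[1],d[0])),np.linalg.norm(d),np.linalg.norm(d2))
o=(c[1]+c[2])/2+d/np.linalg.norm(d)*35;print("axis from foot",o)
# rack
b=cv2.imread("pics/top.png");
h=[plane(t,q,150) for q in((412,240),(466,215))];print("tube rims",np.round(h,1),np.linalg.norm(h[0]-h[1]),np.degrees(np.arctan2(*(h[1]-h[0])[[1,0]])))
print("sleeve",plane(t,(267,157),16),"funnel",plane(t,(371,163),40),"blue",plane(t,(231,233),30))
```

```text
stopper (array([483.1, 176.3, 130.4]), array([1.5, 1.5]))
lower (array([481.6, 175.6,  48. ]), array([1.4, 1.4]))
handle (array([ 598.7, -203. ,  170.5]), array([0.8, 0.8]))
[[488.5 259.9  10. ]
 [529.9 150.5  10. ]
 [459.8 126.5  10. ]
 [416.5 231.6  10. ]]
foot y dir [-4.23627432e+01  1.07282835e+02  5.68434189e-14] 111.54756258859759 115.34387196678354 75.68242738128204
axis from foot [482.00454406 171.02910713  10.        ]
tube rims [[ 575.1 -155.   150. ]
 [ 622.5 -253.2  150. ]] 109.05207362341336 -64.23063512428692
sleeve [754.18742439 122.01652132  16.        ] funnel [ 739.35710715 -101.6669903    40.        ] blue [584.99065308 193.97679789  30.        ]
```

Every measurement fits its expected height and size: stopper about 133, lower mouth about 50, handle about 172, hole spacing 109 against 110. Next I move over the stopper.

```bash
cat > g.py <<'E'
import sys,numpy as np
from h import sensors
from scipy.spatial.transform import Rotation as Ro
def go(x,y,z,yaw=None):
    s=sensors.read_state();R=Ro.from_euler("xyz",s["tool_rot"])
    d=R.inv().apply(np.array([x,y,z])-s["eef_pos"])/10
    cy=np.degrees(s["tool_rot"][2]);turn=0 if yaw is None else -((yaw-cy+180)%360-180)
    print("shift cm",d.round(2),"turn",round(turn,1),"yaw now",round(cy,1),"n",np.linalg.norm(d)/4.17,"clock",s["clock"],"w",s["width"])
if __name__=="__main__": go(*map(float,sys.argv[1:]))
E
python3 g.py 480 -320 270
python3 -m inch '[[[34.6,-18.8,-4,0],[34.6,-18.8,-4,0],[34.6,-18.8,-4,0],[34.6,-18.8,-4,0],[34.6,-18.8,-4,0],[34.6,-18.8,-4,0],[34.6,-18.8,-4,0],[34.6,-18.8,-4,0]]]'
python3 g.py 483 176 230 60
```

```text
shift cm [ 34.54 -18.75  -3.92] turn 0 yaw now 19.5 n 9.471527945712788 clock 0.1 w 85.70294607946964
clock: 0.77
eef_pos: [439.8, -364.1, 265.0]
tool_rot: [-3.141, 0.0, 0.341]
force: [0.1, -1.0, 0.1]
width: 85.8
gripper_force: 0.0
shift cm [ 22.12 -49.46   3.52] turn -40.5 yaw now 19.5 n 13.02073672724833 clock 0.7667 w 85.761040595481
```

```bash
python3 -m inch '[[[22.1,-49.5,0,-40],[22.1,-49.5,0,-40],[22.1,-49.5,0,-40],[22.1,-49.5,0,-40],[22.1,-49.5,0,-40],[22.1,-49.5,0,-40],[22.1,-49.5,0,-40],[22.1,-49.5,0,-40]]]'
python3 g.py 483 176 235 60
```

```text
clock: 1.43
eef_pos: [464.9, -31.9, 264.9]
tool_rot: [-3.141, 0.0, 1.039]
force: [0.1, -0.6, 0.5]
width: 85.4
gripper_force: 0.0
shift cm [18.84 -8.99  2.99] turn -0.5 yaw now 59.5 n 5.056780279110971 clock 1.4333 w 85.41716198332549
```

```bash
python3 -m inch '[[[18.8,-9,3,0],[18.8,-9,3,0],[18.8,-9,3,0],[18.8,-9,3,0],[18.8,-9,3,0],[18.8,-9,3,0],[18.8,-9,3,0],[18.8,-9,3,0]]]'
python3 - <<'E'
from h import *
from g import go
w=camera_params("wrist");a=get_image("wrist");cv2.imwrite("pics/w1.png",a)
go(483,176,122)
print(proj(w,[[483,176,115],[483,176,151],[483,176,133]]))
print(dark(a,(100,50,500,419),50))
E
```

```text
clock: 2.1
eef_pos: [482.7, 173.3, 234.5]
tool_rot: [-3.141, 0.002, 1.039]
force: [-0.4, -0.8, -0.0]
width: 85.2
gripper_force: 0.0
shift cm [ 0.34 -0.19 11.27] turn 0 yaw now 59.4 n 2.7050130768753946 clock 2.15 w 85.21980241468924
[[278.97992059 197.90606292]
 [278.83013444 211.76702243]
 [278.91001963 204.3745811 ]]
[(28266, (np.int64(100), np.int64(269), np.int64(400), np.int64(150)), (np.float64(300.4), np.float64(370.6))), (1326, (np.int64(263), np.int64(181), np.int64(35), np.int64(47)), (np.float64(280.7), np.float64(204.7))), (18, (np.int64(100), np.int64(413), np.int64(5), np.int64(6)), (np.float64(101.3), np.float64(416.2)))]
```

View pics/w1.png

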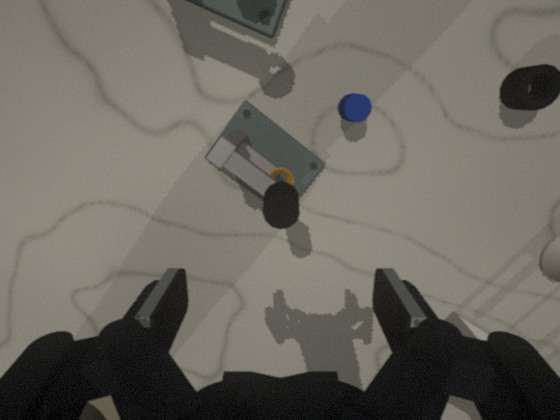

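The wrist view shows the stopper at (281,205) and the blue look-alike at (355,107). The stopper is centred between the fingers and agrees with the triangulation, so I descend.

```bash
python3 -m inch '[[[0.3,0,0,0],[0.3,0,3,0],[0.3,0,6,0],[0.3,0,9,0],[0.3,0,11.2,0],[0.3,0,11.2,0],[0.3,0,11.2,0],[0.3,0,11.2,0]]]'
python3 -m inch '[[[0,0,0,0],[0,0,0,0],[0,0,0,0],[0,0,0,0],[0,0,0,0],[0,0,0,0],[0,0,0,0],[0,0,0,0]]]' 2
```

```text
clock: 2.82
eef_pos: [485.8, 176.2, 124.3]
tool_rot: [3.14, -0.002, 1.037]
force: [0.2, 0.7, -0.0]
width: 85.4
gripper_force: 0.0
clock: 3.48
eef_pos: [485.0, 176.7, 123.9]
tool_rot: [3.141, -0.001, 1.039]
force: [-0.8, -0.0, 5.0]
width: 26.9
gripper_force: 58.8
```

```bash
python3 -m inch '[[[0,0,-1,0],[0,0,-3,0],[0,0,-6,0],[0,0,-6,0],[0,0,-6,0]]]'
python3 g.py 505 30 185
```

```text
clock: 3.9
eef_pos: [485.8, 177.0, 185.0]
tool_rot: [3.139, -0.003, 1.039]
force: [0.3, -0.4, -0.5]
width: 26.6
gripper_force: 59.3
shift cm [-11.7    9.11  -0.02] turn 0 yaw now 59.5 n 3.556170272168203 clock 3.9 w 26.63163271269957
```

```bash
python3 -m inch '[[[-2,1.5,0,0],[-5,4,0,0],[-8,6.3,0,0],[-10.5,8.3,0,0],[-11.7,9.1,0,0],[-11.7,9.1,0,0],[-11.7,9.1,0,0],[-11.7,9.1,0,0]]]'
python3 -m inch '[[[0,0,3,0],[0,0,7,0],[0,0,11,0],[0,0,14,0],[0,0,16,0],[0,0,16.8,0],[0,0,17,0],[0,0,17,0]]]'
python3 - <<'E'
from h import *
cv2.imwrite("pics/chk.png",cv2.resize(np.hstack([get_image("scene")[120:270,210:360],get_image("top")[230:380,220:370]]),None,fx=2.6,fy=2.6))
E
```

```text
clock: 4.57
eef_pos: [503.3, 30.9, 182.7]
tool_rot: [-3.14, -0.0, 1.04]
force: [0.5, 0.1, 0.3]
width: 26.8
gripper_force: 59.3
clock: 5.23
eef_pos: [503.8, 30.8, 13.1]
tool_rot: [-3.141, -0.0, 1.041]
force: [0.6, 0.6, -0.0]
width: 26.7
gripper_force: 59.3
```

View pics/chk.png

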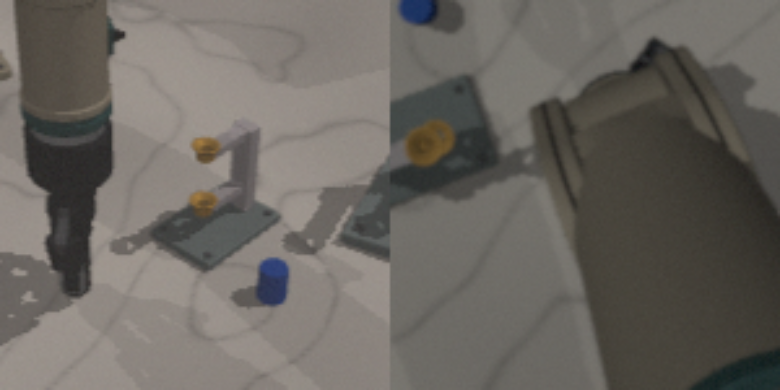

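The gripper holds the stopper just above the bare counter, clear of the gauge. Both brass bushings are now visible: the upper one at scene (289,176) and top (233,286). I set the stopper down gently.

```bash
python3 -m inch '[[[0,0,0.1,0],[0,0,0.2,0],[0,0,0.3,0],[0,0,0.3,0],[0,0,0.3,0],[0,0,0.3,0]]]'
python3 - <<'E'
from h import *
s,t=camera_params("scene"),camera_params("top")
def brass(i,bx):
  c=cv2.cvtColor(i,cv2.COLOR_BGR2HSV)[bx[1]:bx[3],bx[0]:bx[2]]
  m=((c[...,0]<28)&(c[...,0]>8)&(c[...,1]>110)).astype(np.uint8)
  n,l,st,ce=cv2.connectedComponentsWithStats(m)
  return [(st[k]+[bx[0],bx[1],0,0,0]).tolist() for k in range(1,n) if st[k,4]>15]
print(brass(get_image("scene"),(275,165,310,210)),brass(get_image("top"),(215,265,255,305)))
print("upper",tri((s,(289.2,175.8)),(t,(233.1,285.8))))
E
```

```text
clock: 5.83
eef_pos: [503.8, 29.5, 10.1]
tool_rot: [3.141, -0.0, 1.039]
force: [0.3, -1.1, 0.4]
width: 27.5
gripper_force: 59.3
[[284, 173, 10, 9, 63], [283, 194, 10, 9, 66]] [[226, 277, 19, 17, 219]]
upper (array([482.7, 175.1, 112.8]), array([1.5, 1.5]))
```

```bash
python3 -m inch '[[[0,0,0.1,0],[0,0,0.1,0],[0,0,0.1,0],[0,0,0.1,0]]]'
python3 -m inch '[[[0,0,0.1,0],[0,0,0.1,0],[0,0,0.1,0],[0,0,0.1,0]]]'
```

```text
clock: 6.27
eef_pos: [503.7, 29.6, 8.9]
tool_rot: [-3.142, 0.0, 1.039]
force: [0.8, -1.1, 0.1]
width: 26.8
gripper_force: 59.4
clock: 6.6
eef_pos: [503.7, 29.5, 8.9]
tool_rot: [3.141, 0.0, 1.039]
force: [-1.3, 0.5, 9.7]
width: 27.2
gripper_force: 60.6
```

Contact (about 10 N). I release and retreat straight up.

```bash
python3 -m inch '[[[0,0,0,0],[0,0,0,0],[0,0,0,0],[0,0,0,0],[0,0,0,0],[0,0,0,0],[0,0,0,0],[0,0,0,0]]]' 7
python3 -m inch '[[[0,0,-2,0],[0,0,-5,0],[0,0,-9,0],[0,0,-13,0],[0,0,-17,0],[0,0,-21,0],[0,0,-24,0],[0,0,-24,0]]]'
python3 g.py 530 -160 255 116
```

```text
clock: 7.27
eef_pos: [503.7, 29.5, 7.9]
tool_rot: [-3.142, 0.0, 1.039]
force: [-0.1, 0.1, -0.3]
width: 70.0
gripper_force: 0.0
clock: 7.93
eef_pos: [507.4, 30.2, 254.3]
tool_rot: [3.132, -0.007, 1.039]
force: [0.6, 0.7, -0.0]
width: 70.2
gripper_force: 0.0
shift cm [-15.24  11.6   -0.06] turn -56.5 yaw now 59.5 n 4.592409916229644 clock 7.9333 w 70.19091206268634
```

```bash
python3 -m inch '[[[-15.2,11.6,-2,-56],[-15.2,11.6,-2,-56],[-15.2,11.6,-2,-56],[-15.2,11.6,-2,-56],[-15.2,11.6,-2,-56],[-15.2,11.6,-2,-56],[-15.2,11.6,-2,-56],[-15.2,11.6,-2,-56]]]'
python3 g.py 599 -203 275 116
```

```text
clock: 8.6
eef_pos: [526.0, -161.2, 267.4]
tool_rot: [-3.141, -0.001, 2.02]
force: [0.6, 0.7, -0.4]
width: 70.3
gripper_force: 0.0
shift cm [-6.93  4.75 -0.77] turn -0.2 yaw now 115.8 n 2.024235528593144 clock 8.6 w 70.25680194246779
```

```bash
python3 -m inch '[[[-3.5,2.4,-0.8,0],[-6.9,4.8,-0.8,0],[-6.9,4.8,-0.8,0],[-6.9,4.8,-0.8,0],[-6.9,4.8,-0.8,0]]]'
python3 - <<'E'
from h import *
from g import go
w=camera_params("wrist");a=get_image("wrist");cv2.imwrite("pics/w2.png",a)
go(599,-203,155)
print(proj(w,[[599,-203,149],[599,-203,195]]))
print(dark(a,(180,50,380,265),50))
s,t=get_image("scene"),get_image("top")
print(dark(s,(210,180,290,270),60),dark(t,(250,240,350,330),45))
cv2.imwrite("pics/s3.png",s);cv2.imwrite("pics/t3.png",t)
E
```

```text
clock: 9.02
eef_pos: [598.9, -201.3, 274.9]
tool_rot: [-3.14, -0.002, 2.016]
force: [0.2, -0.2, -0.6]
width: 70.2
gripper_force: 0.0
shift cm [-0.21 -0.04 12.04] turn 0 yaw now 115.6 n 2.8877961010371855 clock 9.0667 w 70.23228607746748
[[279.39445359 200.82768084]
 [279.22095864 219.02042078]]
[(633, (np.int64(269), np.int64(193), np.int64(22), np.int64(36)), (np.float64(279.3), np.float64(210.4)))]
[(160, (np.int64(233), np.int64(218), np.int64(11), np.int64(17)), (np.float64(237.9), np.float64(226.1)))] [(124, (np.int64(302), np.int64(268), np.int64(13), np.int64(12)), (np.float64(308.2), np.float64(273.5))), (28, (np.int64(252), np.int64(285), np.int64(7), np.int64(9)), (np.float64(255.1), np.float64(289.9)))]
```

View pics/w2.png

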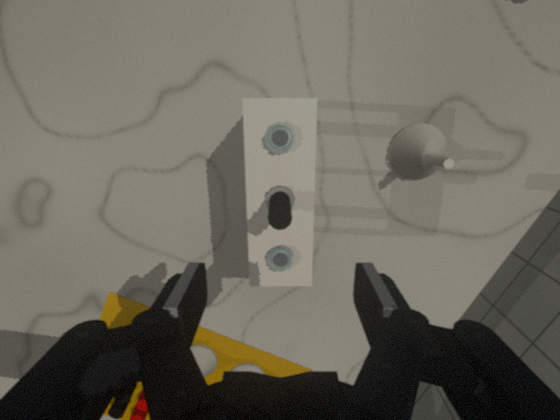

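The wrist view shows the stirrer handle at (279,210), exactly where predicted. It is centred between the fingers with the tube rims clear at (279,138) and (279,259), so I descend and grip.

```bash
python3 -m inch '[[[-0.1,0,2,0],[-0.2,0,5,0],[-0.2,0,8,0],[-0.2,0,10.5,0],[-0.2,0,11.7,0],[-0.2,0,11.7,0],[-0.2,0,11.7,0],[-0.2,0,11.7,0]]]'
python3 -m inch '[[[0,0,0,0],[0,0,0,0],[0,0,0,0],[0,0,0,0],[0,0,0,0],[0,0,0,0],[0,0,0,0],[0,0,0,0]]]' 1
python3 - <<'E'
from h import *
s,t=camera_params("scene"),camera_params("top")
print("stopper placed",tri((s,(238,226)),(t,(308.2,273.5))))
E
```

```text
clock: 9.83
eef_pos: [601.8, -203.6, 160.9]
tool_rot: [3.139, 0.002, 2.016]
force: [0.3, 0.1, 0.8]
width: 70.1
gripper_force: 0.0
clock: 10.5
eef_pos: [600.7, -203.8, 159.7]
tool_rot: [3.141, 0.001, 2.016]
force: [-1.5, 0.0, 5.1]
width: 16.4
gripper_force: 58.4
stopper placed (array([502.2,  28.2,  16.3]), array([0.8, 0.8]))
```

```bash
python3 -m inch '[[[0,0,-1,0],[0,0,-3,0],[0,0,-5.5,0],[0,0,-8,0],[0,0,-10.5,0],[0,0,-13,0],[0,0,-15,0],[0,0,-16,0]]]'
python3 -m inch '[[[0,0,-0.5,0],[0,0,-0.5,0],[0,0,-0.5,0]]]'
python3 g.py 482 174 320 116
```

```text
clock: 11.17
eef_pos: [601.7, -203.6, 322.3]
tool_rot: [3.138, 0.003, 2.016]
force: [0.8, -0.2, -0.6]
width: 16.5
gripper_force: 58.5
clock: 11.42
eef_pos: [599.9, -203.6, 322.9]
tool_rot: [-3.14, -0.001, 2.016]
force: [-0.3, -0.4, -1.1]
width: 16.5
gripper_force: 58.5
shift cm [39.16  5.63  0.32] turn -0.5 yaw now 115.5 n 9.486936659349416 clock 11.4167 w 16.471924823720226
```

```bash
python3 -m inch '[[[2,0.3,0,3],[5,0.7,0,9],[8.5,1.2,0,16],[12,1.7,0,23],[15.5,2.2,0,30],[19,2.7,0,36],[22,3.2,0,40],[24,3.5,0,40]]]'
python3 g.py 482 174 300 60
```

```text
clock: 12.08
eef_pos: [526.6, 31.6, 322.7]
tool_rot: [-3.138, -0.0, 1.319]
force: [0.9, 0.9, -1.1]
width: 16.5
gripper_force: 58.5
shift cm [12.67 -7.86  2.3 ] turn 15.6 yaw now 75.6 n 3.6185389652028515 clock 12.0833 w 16.470193852194935
```

```bash
python3 -m inch '[[[3,-2,0.5,5],[6,-3.8,1,10],[9,-5.6,1.5,15],[11.5,-7.2,2,15],[12.7,-7.9,2.3,15],[12.7,-7.9,2.3,15],[12.7,-7.9,2.3,15],[12.7,-7.9,2.3,15]]]'
python3 -m inch '[[[0,0,0,0],[0,0,0,0],[0,0,0,0]]]'
python3 - <<'E'
from h import *
from g import go
go(482,174,300,60)
w=camera_params("wrist");a=get_image("wrist");b=get_image("scene")
cv2.imwrite("pics/w4.png",a);cv2.imwrite("pics/s4.png",b)
cv2.imwrite("pics/v4.png",np.hstack([cv2.resize(a[130:270,210:350],(400,400),interpolation=2),cv2.resize(b[120:220,240:340],(400,400),interpolation=2)]))
print(proj(w,[[482.5,175,115],[482.5,175,50]]))
E
```

```text
clock: 12.75
eef_pos: [484.0, 169.2, 300.2]
tool_rot: [-3.141, 0.002, 1.055]
force: [-0.5, -0.4, -0.3]
width: 16.1
gripper_force: 58.5
clock: 13.0
eef_pos: [484.4, 169.6, 301.0]
tool_rot: [3.141, 0.0, 1.054]
force: [0.4, 0.7, -0.8]
width: 16.5
gripper_force: 58.5
shift cm [ 0.26 -0.42  0.1 ] turn 0.4 yaw now 60.4 n 0.12188918998919525 clock 13.0 w 16.47825205786686
[[276.0370664  178.72854009]
 [276.62537483 166.72977208]]
```

View pics/v4.png

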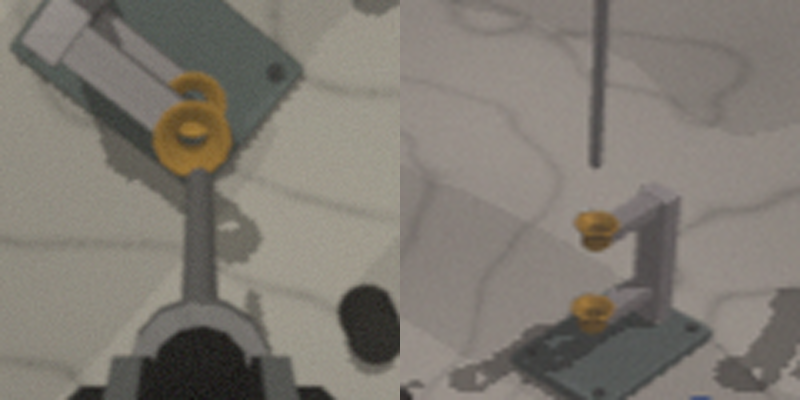

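The left half of the crop (wrist view) shows the shaft tip at full-image (280.3,189.5) and the upper ring's centre at (277.6,178.7). The right half (scene view) shows the tip at (288.8,161.8) and the upper mouth at (289.3,175.5).

Run:
```python
from h import *
from scipy.spatial.transform import Rotation as Ro
s,w,t=camera_params("scene"),camera_params("wrist"),camera_params("top")
tip=tri((s,(288.8,161.8)),(w,(280.3,189.5)));m=tri((s,(289.3,175.5)),(w,(277.6,178.7)))
print("tip",tip,"mouth",m)
mw=plane(w,(277.6,178.7),115);ms=plane(s,(289.3,175.5),115);tw=plane(w,(280.3,189.5),tip[0][2]);print("mouth wrist",mw,"scene",ms,"tip wrist@z",tw, "tip scene@z",plane(s,(288.8,161.8),tip[0][2]))
S=sensors.read_state();e=S["eef_pos"];print("eef",e,"tip vertical pred scene",proj(s,[e+[0,0,-145],e+[0,0,-60]]),"wrist",proj(w,[e+[0,0,-145],e+[0,0,-60]]))
R=Ro.from_euler("xyz",S["tool_rot"]);print("tool shift cm",R.inv().apply(mw-tw)/10)
# shaft line in scene image
b=cv2.imread("pics/s4.png");g=b.max(2)
for r in range(122,162,6):
  row=g[r,275:305].astype(int);wt=np.clip(np.median(row)-25-row,0,None);print(r,round((wt*np.arange(275,305)).sum()/max(wt.sum(),1),2),end=" ")
```

```text
tip (array([485.7, 172.5, 155.8]), array([0.2, 0.2])) mouth (array([484.3, 175.3, 115. ]), array([0.7, 0.7]))
mouth wrist [483.79094562 174.69175842 115.        ] scene [484.87403682 175.79204042 115.        ] tip wrist@z [485.8416798  172.71741884 155.8       ] tip scene@z [485.44806143 172.40002485 155.8       ]
eef [484.21995803 170.03522298 301.06850989] tip vertical pred scene [[287.69319334 161.66666701]
 [289.04082156 129.54008313]] wrist [[280.20521991 192.85284338]
 [280.34188826 226.74170776]]
tool shift cm [ 0.07057964 -0.27657518  4.07994607]
122 290.0 128 289.61 134 289.5 140 289.17 146 289.02 152 288.79 158 288.3
```

```bash
python3 -m inch '[[[0.1,-0.28,0.5,0],[0.1,-0.28,1.5,0],[0.1,-0.28,2.5,0],[0.1,-0.28,3.2,0],[0.1,-0.28,3.2,0],[0.1,-0.28,3.2,0],[0.1,-0.28,3.2,0]]]'
python3 - <<'E'
from h import *
a=get_image("wrist");b=get_image("scene")
cv2.imwrite("pics/w5.png",a);cv2.imwrite("pics/s5.png",b)
cv2.imwrite("pics/v5.png",np.hstack([cv2.resize(a[150:220,245:315],(400,400),interpolation=2),cv2.resize(b[140:210,255:325],(400,400),interpolation=2)]))
E
```

```text
clock: 13.68
eef_pos: [482.1, 173.1, 269.0]
tool_rot: [-3.142, -0.0, 1.056]
force: [-0.9, -0.2, 0.0]
width: 16.2
gripper_force: 58.5
```

View pics/v5.png

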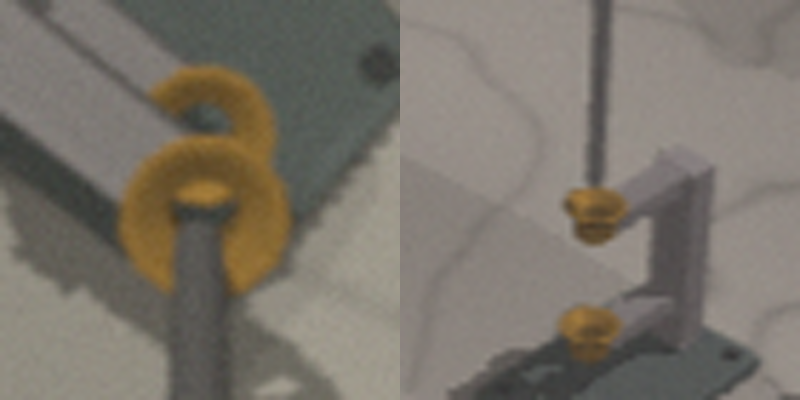

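The wrist view shows the tip right over the upper bore: shaft at crop x 200, ring centre at 205, so about 0.5 mm off. The scene view shows it just entering the flare.

```bash
python3 -m inch '[[[0,0.05,0.5,0],[0,0.05,1,0],[0,0.05,1.5,0],[0,0.05,2,0],[0,0.05,2.5,0],[0,0.05,2.5,0],[0,0.05,2.5,0]]]'
python3 -m inch '[[[0,0,0.5,0],[0,0,1,0],[0,0,1.5,0],[0,0,2,0],[0,0,2.5,0],[0,0,3,0],[0,0,3,0],[0,0,3,0]]]'
```

```text
clock: 14.37
eef_pos: [482.3, 172.7, 243.6]
tool_rot: [-3.141, 0.001, 1.056]
force: [0.0, 0.5, -0.6]
width: 16.4
gripper_force: 58.5
clock: 15.03
eef_pos: [482.3, 172.7, 213.7]
tool_rot: [-3.141, 0.0, 1.056]
force: [-0.5, 0.8, -0.2]
width: 16.3
gripper_force: 58.5
```

```bash
python3 -m inch '[[[0,0,0.4,0],[0,0,0.8,0],[0,0,1.3,0],[0,0,1.8,0],[0,0,2.2,0],[0,0,2.6,0],[0,0,2.6,0],[0,0,2.6,0]]]'
python3 -m inch '[[[0,0,0.3,0],[0,0,0.6,0],[0,0,0.9,0],[0,0,1.2,0],[0,0,1.6,0],[0,0,2.0,0],[0,0,2.0,0],[0,0,2.0,0]]]'
python3 - <<'E'
from h import *
a=get_image("wrist");b=get_image("scene")
cv2.imwrite("pics/v6.png",np.hstack([cv2.resize(a[130:270,210:350],(400,400),interpolation=2),cv2.resize(b[150:230,250:330],(400,400),interpolation=2)]))
E
```

```text
clock: 15.7
eef_pos: [482.3, 172.7, 187.7]
tool_rot: [-3.141, 0.0, 1.056]
force: [-0.7, 0.7, -0.3]
width: 16.7
gripper_force: 58.5
clock: 16.37
eef_pos: [482.2, 172.6, 167.7]
tool_rot: [-3.141, 0.001, 1.056]
force: [0.0, 0.7, 0.2]
width: 16.5
gripper_force: 58.5
```

View pics/v6.png

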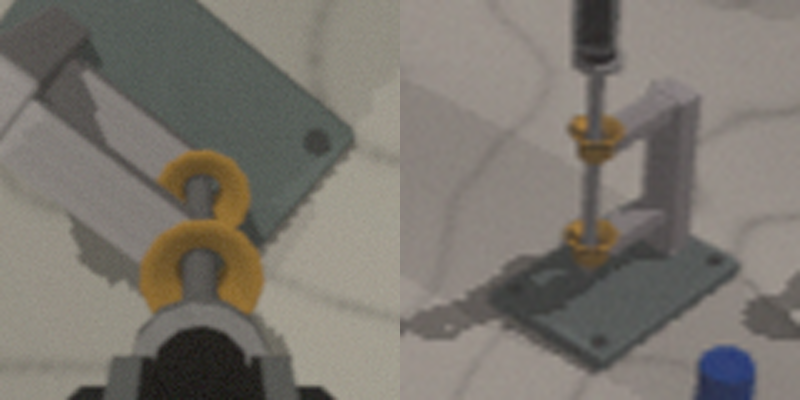

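The shaft passes through both bushings and no force is felt. I use the last picture to check the tip below the lower bushing.

Run:
```python
from h import *
s=camera_params("scene");b=get_image("scene")
print(proj(s,[[484,175,z] for z in (152,115,50,35,22,10)]).round(1))
cv2.imwrite("pics/v7.png",cv2.resize(b[155:215,270:310],(520,600//60*60),interpolation=cv2.INTER_CUBIC))
g=b[192:210,283:295];print(g.astype(int).max(2));print((g[...,2].astype(int)-g[...,0]))
```

```text
[[289.4 162.6]
 [288.9 175.4]
 [287.9 196.4]
 [287.7 201. ]
 [287.5 204.9]
 [287.4 208.5]]
[[141 141 140 111  85  85 107 133 128 121 124 103]
 [144 141 133 105  88  87 108 115 110 119 126 126]
 [133 133 143 117  90  88 105 126 131 125 125 123]
 [138 142 157 124  90  84 106 117 121 128 126 123]
 [103  97 134 118  91  90 105 113 112 118 130 125]
 [ 91  84  91  89  87  87  94 102 106 117 118 107]
 [103 127 100  77  85  92  83  93 107 124 112  99]
 [ 69  82 114 117  98 101 107 130 130 109  98  87]
 [ 65  75  86  82  86  93  83  91  91  98  88  73]
 [ 64  71  83  90  92  93  90  97  86  71  65  66]
 [ 66  71  78  89  94  97  91  88  73  64  68  64]
 [ 67  68  65  80  88  86  75  65  64  64  67  82]
 [ 74  63  65  68  77  74  67  65  66  81  90  91]
 [ 67  67  66  65  66  66  65  66  82  90  88  90]
 [ 66  66  68  69  67  66  79  86  89  90  90  92]
 [ 64  63  67  66  62  83  90  90  90  88  89  91]
 [ 65  63  64  66  81  89  91  88  87  89  90  89]
 [ 63  65  83  85  91  91  92  90  87  90  88  89]]
[[11 13 14  9  3  5  7 12 11  7  7  7]
 [14 12 17 13  4  2  7  7  4  6  7  7]
 [17 43 72 46 12  5 32 62 60 20  7  5]
 [51 79 92 56 10  5 36 62 64 56 23  7]
 [37 47 80 52 13  3 31 57 59 64 49 18]
 [35 37 44 19  7  4 24 47 53 62 41 12]
 [35 68 53 12  4  6 17 43 55 60 30  7]
 [ 6 30 58 54 36 31 47 72 66 28  8  2]
 [ 0 21 37 33 39 42 38 42 33 12  4  2]
 [ 3 14 33 43 43 45 44 50 27  3  1 -1]
 [ 0  6 25 39 41 47 43 32 12  1  0 -2]
 [ 2  1  3 14 23 29 16  4  4  3  3 -1]
 [ 0  1  1  5  7  5  2  1  0 -1 -2  0]
 [ 1  0  0  0  1  4  2  0 -1 -2 -1 -2]
 [ 1 -2  1  2  1  1  0 -1 -2 -1  0  0]
 [ 0  0  1  0  0 -3 -2 -1  1 -1 -1 -1]
 [ 0 -1 -1  1  0  0 -2  0 -1 -1 -2 -2]
 [ 0  1  2 -1 -2 -3 -1 -1 -1 -1  0  0]]
```

View pics/v7.png

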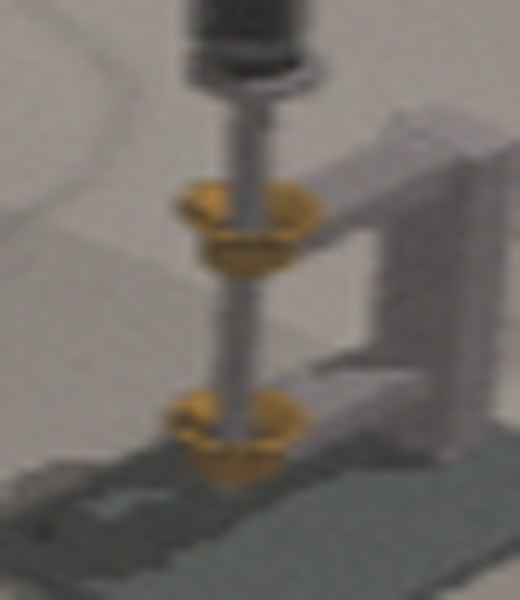

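The collar and the faint grey tip, at about row 204.5 just under the lower brass ring, both match a tip height of about 22 to 23 mm. That is mid-way between the bushing's underside (35) and the foot (10), so I hand the job in.

```bash
python3 -c "
from cell import order,sensors
s=sensors.read_state();print(s['clock'],s['eef_pos'],s['force'],s['width']);print(order.finish_job())"
```

```text
16.5167 [482.54252682 172.79011056 168.13724036] [0.07828818 0.01700483 0.40361879] 16.5655712638589
the job is handed in; nothing more can be done
None
```

I handed the job in at 16.5 s: the stopper stands on the bare counter about 150 mm from the gauge's bushing axis, and the gripper holds the stirrer upright through both bushings, its tip at about 22 mm, some 12 mm clear of the foot.

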